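# Run a fingertip along a curved row of tube caps

## Task

The five white caps on the curved tube rack are standing proud. In one pass run the fingertips gently along the row, from the end with the rounded tongue round the curve to the square-cut end, pressing each cap fully home before the next and keeping the fingertips on or close above the caps until the last one is home. Do not grip, lift or shove the rack, leave the vials and the slide carton beside it alone, and finish with the hand clear.

Things in the scene. Friction and masses are not known exactly. Their poses are not given: they have to be found in the camera images.
- rack: Loose curved rack for five capped tubes, 1.5 kg: arc-shaped steel base (46 mm wide, 10 mm thick), grey arc-shaped top plate (38 mm wide, top at 48 mm), clear tubes between. Origin on the underside below cap 3, z up; any yaw. Cap centres lie 33 mm (0.275 rad) apart on an arc of radius 120 mm about (-120, 0) mm in its frame; cap 1, by the tongue, is at +y, cap 5 at -y.
- tongue (a point): Top of the rounded flat tongue (20 mm wide) that sticks out of the grey top plate at one end of the rack, 42 mm from cap 1 and 48 mm above the bench; the other end is cut off square.
- cap1_top (a point): Centre of the top of cap 1, counted from the tongue; (-17.6, 62.7) mm in the rack's frame. White low-domed push-in cap, 30 mm across, 6 mm high with a sloping flank (about 25 degrees). Its top is 58 mm above the bench when fully home, up to 63 mm when proud.
- cap2_top (a point): Centre of the top of cap 2, counted from the tongue; (-4.5, 32.6) mm in the rack's frame. White low-domed push-in cap, 30 mm across, 6 mm high with a sloping flank (about 25 degrees). Its top is 58 mm above the bench when fully home, up to 63 mm when proud.
- cap3_top (a point): Centre of the top of cap 3, counted from the tongue; (0, 0) mm in the rack's frame. White low-domed push-in cap, 30 mm across, 6 mm high with a sloping flank (about 25 degrees). Its top is 58 mm above the bench when fully home, up to 63 mm when proud.
- cap4_top (a point): Centre of the top of cap 4, counted from the tongue; (-4.5, -32.6) mm in the rack's frame. White low-domed push-in cap, 30 mm across, 6 mm high with a sloping flank (about 25 degrees). Its top is 58 mm above the bench when fully home, up to 63 mm when proud.
- cap5_top (a point): Centre of the top of cap 5, counted from the tongue; (-17.6, -62.7) mm in the rack's frame. White low-domed push-in cap, 30 mm across, 6 mm high with a sloping flank (about 25 degrees). Its top is 58 mm above the bench when fully home, up to 63 mm when proud.
- cap1 (a joint): How far cap 1 is pushed down, m: 0 = fully proud, 0.005 = fully home on its tube. Starts between 0 and 0.0012. Slides down against about 2 N of friction, stays where it is left, hard stop when home; it cannot be pulled off.
- cap2 (a joint): How far cap 2 is pushed down, m: 0 = fully proud, 0.005 = fully home on its tube. Starts between 0 and 0.0012. Slides down against about 2 N of friction, stays where it is left, hard stop when home; it cannot be pulled off.
- cap3 (a joint): How far cap 3 is pushed down, m: 0 = fully proud, 0.005 = fully home on its tube. Starts between 0 and 0.0012. Slides down against about 2 N of friction, stays where it is left, hard stop when home; it cannot be pulled off.
- cap4 (a joint): How far cap 4 is pushed down, m: 0 = fully proud, 0.005 = fully home on its tube. Starts between 0 and 0.0012. Slides down against about 2 N of friction, stays where it is left, hard stop when home; it cannot be pulled off.
- cap5 (a joint): How far cap 5 is pushed down, m: 0 = fully proud, 0.005 = fully home on its tube. Starts between 0 and 0.0012. Slides down against about 2 N of friction, stays where it is left, hard stop when home; it cannot be pulled off.
- vial_a: Brown capped vial, 25 mm across, 73 mm high, standing on the bench on the inner (hollow) side of the rack's curve. Bystander. Origin: centre of its underside.
- vial_b: Brown capped vial, 25 mm across, 73 mm high, standing on the bench on the outer side of the rack's curve. Bystander. Origin: centre of its underside.
- slides: Small carton of microscope slides, 31 x 82 x 32 mm, lying on the bench on the outer side of the rack's curve. Bystander. Origin: centre of its underside.

How it is judged:
By the outcome, as a careful person would: the job done as asked, in the order asked, and still so for the second after the job is handed in, with the robot touching nothing.
It also fails if it takes over 45 s, if anything falls off the work surface, if the arm or the gripper's body presses on something with over 40 N, if the wrist force passes 120 N, or if a joint passes its speed limit or range.

## Robot

A 6-joint arm with a two-finger parallel gripper is mounted at the origin on a cart in front of the work surface, level with it; the furniture and walls round the work are solid. World frame = base frame: x ahead of the robot, y to its left, z up, the work surface at z = 0. Lengths are in m, angles in rad, forces in N, time in s.
With the tool pointing down it reaches from about 0.3 to 0.775 m from the base axis. Payload 14.6 kg.
Tool frame: the origin (TCP) lies between the finger pads, 19 mm behind the fingertips; this is the grasp point; z points along the fingers, y is the line along which they close (so a half turn about z gives the same grasp; the last joint's range is limited). The gripper opens to 94 mm and grips with 3 to 60 N. Pads are 16 mm wide; open, the fingers measure 119 mm over their backs; the gripper's body (75 mm by 177 mm) begins 78 mm behind the grasp point.
Start: joints at [-1.372, 0.3, 1.521, -0, 1.321, -0.067], TCP at [0.144, -0.531, 0.224] pointing down, gripper open.
Joint ranges: [-3.03, 3.03], [-0.79, 2.21], [0.23, 2.52], [-1.04, 4.18], [0, 3.07], [-2.55, 2.55]. Speed limits (rad/s): [2.22, 2.22, 2.57, 3.14, 3.14, 3.14].

## Interface

Orientations are given as a rotation vector (axis times angle).
In Python, from station import get_state, get_image, camera_info, close_job, search_frame, regions_of gives the robot as it stands.
- The arm moves only by the tool step_arm, never from a script. Its argument "deltas" is one flat list of numbers, 7 for each row, row after row: the shift along the tool's x, y, z in mm, then the turn, a rotation vector about the tool's x, y, z in degrees, then the opening, from 0 (shut) to 1 (fully open). In form: [x, y, z, ax, ay, az, fingers, x, y, z, ax, ay, az, fingers, ...]. A call has 1 to 5 rows; each row shifts and turns the commanded pose from where the row before left it, along the tool's axes as they then stand; what a row does not reach is not made up. A row lasts 1/12 s, in which the tool goes at most 41.7 mm and 7.16 degrees, less where a joint would pass 70% of its speed; a pose out of reach is approached as far as the arm can. A call is refused whole if a number of a shift passes 41.7 or a number of a turn 7.16, either way. A call with a gripper value outside its range is refused whole. The fingers move at their own pace and stop on an object; the grip force is fixed at half the most. Time passes only in rows, so rows that do not move let the fingers close. It gives the time, the measured TCP pose, the force, the opening and the grip force at its end, in the units of the state.
- get_state(): the state, without advancing time (a new reading comes with each control period).
- get_image(name): name is "scene" or "top"; returns the picture (420x560x3 uint8, blue, green, red); there is no depth.
- camera_info(name): a dict with "fovy" (degrees; the focal length in pixels is half the picture's height over the tangent of half this angle, whatever the lens; pixels are square), "cx", "cy" (the principal point, pixels), "R" (3x3) and "t" (3): a world point X has camera coordinates R X + t. Camera axes: x right, y down, z forward; pixel columns grow to the right and rows downward; lengths in m; the calibration is good to about 2 mm. A picture is of the moment at which its call begins. camera_info takes no time and is no camera call.
- close_job(): hands the job in; it is judged then, once.
Trained networks look in the newest picture that a camera, given by its name, has taken for a name from the list of things; names that differ only in an ending like _2 or _b are one class to them, and where a whole thing is asked for, a point or a joint stands for the part that bears it (a point fixed in the world has none). Each returns a list of dicts, best first, with "conf" (0 to 1); they miss things now and then, are a little off and sometimes report something else, mostly with a low value. They report only what shows in the picture. A call takes as long as a camera call.
- search_frame(camera, thing): "at" ([row, column] in pixels, amid what is visible of it).
- regions_of(camera, thing): "pixels" (420x560 bool, what is visible of it) and "at" ([row, column] in pixels, amid what is visible of it).
The state is a dict: "clock": time; "qpos": joint angles; "joint_vel": joint speeds; "joint_efforts": joint torques, N m; "position": TCP position; "orientation": TCP orientation; "force": force on the tool from outside, world axes, zero at the start; "wrist_torque": the same for the moment, N m; "opening": finger opening in m; "finger_force": force on a finger pad.
Only numpy, scipy, OpenCV 4.12 (cv2) and the standard library are available. Lean on these libraries where they do the work, as an engineer would, in place of code of your own. Each camera call takes 0.05 s, during which the arm holds its last target. There are 200 camera calls.

## Working session

There is one attempt and no reset: what is moved stays moved. The work goes in short steps, Python scripts to look and compute and a tool call to move; the robot and the scene stay as the last step left them, time stands still between calls to the robot, and variables do not carry over. Pictures are saved under pics/ and viewed, at most 10 in all, crops included, and the job is handed in when it is done.

Besides the shell and the picture viewer there is one more tool, called after "Request:" in YAML: its name, and indented under it one key for each argument. step_arm: Moves the arm, as the interface text tells. Its arguments: {"type":"object","properties":{"deltas":{"type":"array","items":{"type":"number"}}},"required":["deltas"]}

```bash
mkdir -p pics; cat > h.py <<'E'
import numpy as np, cv2
from station import *
def ray(c,rc):
    i=camera_info(c);f=210/np.tan(np.radians(i["fovy"])/2)
    R=np.array(i["R"]);t=np.array(i["t"]);o=-R.T@t
    d=R.T@np.array([(rc[1]-i["cx"])/f,(rc[0]-i["cy"])/f,1]);return o,d
def at(c,rc,z):
    o,d=ray(c,rc);return o+d*(z-o[2])/d[2]
def proj(c,X):
    i=camera_info(c);f=210/np.tan(np.radians(i["fovy"])/2)
    p=np.array(i["R"])@X+np.array(i["t"]);return np.array([i["cy"]+f*p[1]/p[2],i["cx"]+f*p[0]/p[2]])
E
python3 - <<'E'
from h import *
ims=[]
for c in("top","scene"):
    im=get_image(c);cv2.imwrite(f"pics/{c}0.png",im)
    i=camera_info(c);print(c,i["fovy"],(-np.array(i["R"]).T@np.array(i["t"])).round(3))
    for n,z in(("cap1_top",.062),("tongue",.048),("vial_a",.036),("slides",.016),("rack",.03)):
        for d in search_frame(c,n):
            print(n,round(d["conf"],2),np.round(d["at"],1),at(c,d["at"],z).round(4))
print(get_state())
E
```

```text
top 50.737826706899476 [0.474 0.119 0.92 ]
cap1_top 0.52 [244.8 271.3] [0.4854 0.137  0.062 ]
tongue 0.91 [246.  301.7] [0.4847 0.0775 0.048 ]
vial_a 0.67 [287.9 298.4] [0.4021 0.0817 0.036 ]
vial_a 0.6 [200.3 291. ] [0.5759 0.1004 0.036 ]
vial_a 0.45 [247.6 301. ] [0.4817 0.0783 0.036 ]
slides 0.58 [208.1 332.9] [0.5643 0.0137 0.016 ]
rack 0.88 [245.6 300.5] [0.4857 0.0791 0.03  ]
scene 48.20826219205247 [0.056 0.546 0.637]
cap1_top 0.58 [223.4 286.8] [0.4902 0.1407 0.062 ]
tongue 0.7 [222.4 309.5] [0.4742 0.0996 0.048 ]
vial_a 0.63 [199.9 267.3] [0.5838 0.1044 0.036 ]
vial_a 0.6 [240.3 344.7] [0.4076 0.0784 0.036 ]
slides 0.96 [191.  309.2] [0.5621 0.0095 0.016 ]
rack 0.79 [222.3 307. ] [0.4903 0.0891 0.03  ]
{'clock': 0.6, 'qpos': array([-1.37158829e+00,  2.99895887e-01,  1.52103040e+00, -7.60608456e-06,
        1.32067857e+00, -6.65890261e-02]), 'joint_vel': array([ 0.00013359,  0.00053216, -0.00132277,  0.00166592, -0.00033463,
       -0.0008942 ]), 'joint_efforts': array([ 7.79207203e-04, -5.31481290e+01, -3.52829182e+01,  7.08903582e-02,
        2.12504680e-02, -3.35205766e-05]), 'position': array([ 0.14447104, -0.53066925,  0.22423497]), 'orientation': array([-3.11387805e+00, -4.16286498e-01,  1.28207387e-05]), 'force': array([ 0.62284717,  0.23570816, -0.12821023]), 'wrist_torque': array([-0.01739733, -0.01355941,  0.00682042]), 'finger_force': 0.0, 'opening': 0.09408170543118706}
```

```bash
ls pics
```

```text
scene0.png
top0.png
```

```bash
python3 - <<'E'
import cv2
a=cv2.imread("pics/top0.png")[150:330,200:400];cv2.imwrite("pics/topc.png",cv2.resize(a,(660,594),interpolation=cv2.INTER_CUBIC))
a=cv2.imread("pics/scene0.png")[140:290,210:410];cv2.imwrite("pics/scenec.png",cv2.resize(a,(800,600),interpolation=cv2.INTER_CUBIC))
E
```

```text
(no output)
```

View pics/topc.png

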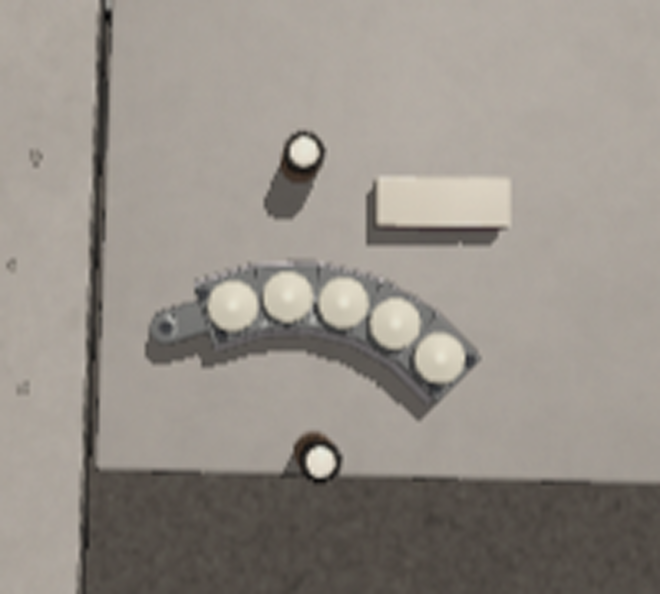

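View pics/scenec.png

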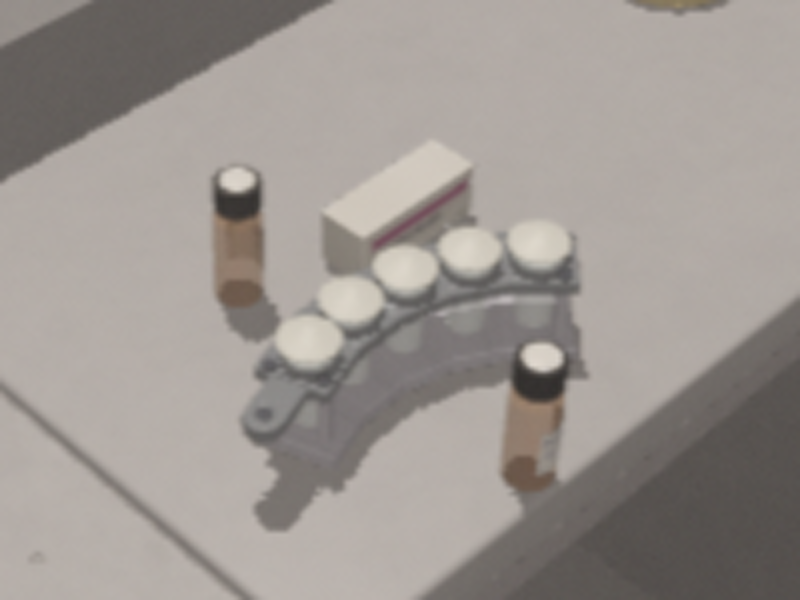

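The top crop shows the tongue at left, crop (165,326), then caps 1 to 5 at (233,305), (288,296), (343,302), (395,323), (439,358). One vial sits inside the curve and the other outside with the carton. Next I'll fit the rack pose to the cap blobs from both views.

```bash
cat > fit.py <<'E'
from h import *
from scipy.optimize import least_squares
L=np.array([[-17.6,62.7],[-4.5,32.6],[0,0],[-4.5,-32.6],[-17.6,-62.7]])/1000
seed={"top":[(233,305),(288,296),(343,302),(395,323),(439,358)],"scene":[(310,343),(351,302),(405,271),(470,251),(538,247)]}
off={"top":(200,150,3.3),"scene":(210,140,4)}
def world(p):
    c,s=np.cos(p[2]),np.sin(p[2]);return L@np.array([[c,s],[-s,c]])+p[:2]
obs={}
for c in seed:
    im=cv2.imread(f"pics/{c}0.png").astype(int);m=(im.min(2)>175).astype(np.uint8)
    n,lab,st,cen=cv2.connectedComponentsWithStats(m)
    o=off[c];P=[]
    for u,v in seed[c]:
        x,y=o[0]+u/o[2],o[1]+v/o[2];l=lab[int(y),int(x)]
        print(c,(round(y,1),round(x,1)),st[l][2:] if l else 0,cen[l][::-1].round(1))
        ok=l and st[l][4]<350
        P.append(cen[l][::-1] if ok else (y,x))
    obs[c]=np.array(P)
def res(p,cs,z=.0595):
    return np.concatenate([(proj(c,np.r_[w,z])-o) for c in cs for w,o in zip(world(p),obs[c])])
for cs in(["top"],["scene"],["top","scene"]):
    r=least_squares(res,[.49,.09,.3],args=(cs,));print(cs,r.x.round(4),"rms px",np.sqrt(np.mean(r.fun**2)).round(2))
print(world(r.x).round(4))
E
python3 fit.py
```

```text
top (242.4, 270.6) [ 14  13 131] [241.4 270.7]
top (239.7, 287.3) [ 15  13 131] [238.5 287.3]
top (241.5, 303.9) [ 14  13 134] [240.5 304.1]
top (247.9, 319.7) [ 14  13 135] [246.7 319.8]
top (258.5, 333.0) [ 15  14 134] [257.2 333.2]
scene (225.8, 287.5) [ 26  21 266] [219.5 291.5]
scene (215.5, 297.8) [ 26  21 266] [219.5 291.5]
scene (207.8, 311.2) [ 15  10 121] [206.6 310.9]
scene (202.8, 327.5) [ 15  10 120] [201.7 327. ]
scene (201.8, 344.5) [ 15  11 129] [199.8 344.2]
['top'] [ 0.4955  0.0736 -0.2218] rms px 0.09
['scene'] [ 0.4941  0.0765 -0.1998] rms px 3.31
['top', 'scene'] [ 0.4951  0.0747 -0.2123] rms px 2.39
[[0.4911 0.1397]
 [0.4976 0.1076]
 [0.4951 0.0747]
 [0.4838 0.0438]
 [0.4647 0.0172]]
```

View pics/scene0.png

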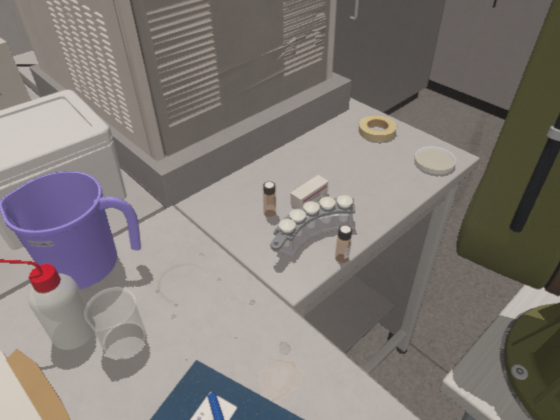

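View pics/top0.png

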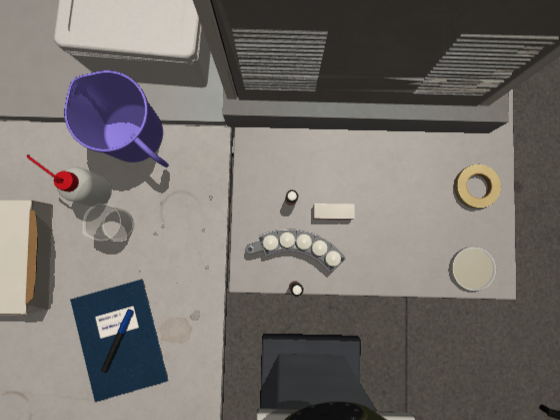

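The full views show a clear bench around the rack, with a wall and appliance well beyond x≈0.68 and the start side free. The threshold biases the blobs and merges caps 1 and 2 in the scene view, so I'll refine it.

```bash
cat > fit2.py <<'E'
from h import *
from scipy.optimize import least_squares
exec(open("fit.py").read().split("obs={}")[0].split("least_squares\n")[1])
import sys
def fit(obs,z):
    f=lambda p:np.concatenate([proj(c,np.r_[world(p)[i],z])-o for c,i,o in obs])
    r=least_squares(f,[.49,.09,-.2]);return r.x,np.sqrt(np.mean(r.fun**2))
for th in(140,150,160,170,180,190):
    for cs in(["top"],["scene"]):
        ob=[];A=[]
        for c in cs:
            im=cv2.imread(f"pics/{c}0.png").astype(int);m=(im.min(2)>th).astype(np.uint8)
            n,lab,st,cen=cv2.connectedComponentsWithStats(m,connectivity=4);o=off[c]
            for i,(u,v) in enumerate(seed[c]):
                l=lab[int(o[1]+v/o[2]-.5),int(o[0]+u/o[2])]
                if l and st[l][4]<210: ob.append((c,i,cen[l][::-1]));A.append(int(st[l][4]))
        if len(ob)>2:
            x,e=fit(ob,.0595);print(th,cs,A,x.round(4),e.round(2))
E
python3 fit2.py
python3 - <<'E'
from h import *
im=cv2.imread("pics/top0.png").min(2);print(im[230:256,304])
print(im[240,293:316])
E
```

```text
140 ['top'] [182, 193, 185, 186, 181] [ 0.4942  0.0742 -0.2201] 0.14
150 ['top'] [176, 178, 179, 176, 173] [ 0.4944  0.0743 -0.2211] 0.05
160 ['top'] [168, 166, 169, 172, 168] [ 0.4944  0.0743 -0.2202] 0.06
170 ['top'] [154, 157, 153, 158, 159] [ 0.4944  0.0744 -0.219 ] 0.06
170 ['scene'] [150, 141, 129, 125, 141] [ 0.494   0.0764 -0.2201] 0.15
180 ['top'] [104, 99, 98, 103, 98] [ 0.4973  0.0725 -0.222 ] 0.07
180 ['scene'] [132, 122, 117, 111, 114] [ 0.4939  0.0761 -0.219 ] 0.15
190 ['top'] [55, 54, 54, 58, 52] [ 0.4994  0.0719 -0.2191] 0.16
190 ['scene'] [77, 75, 73, 65, 64] [ 0.4943  0.0791 -0.2186] 0.12
[145 146 141 127 169 195 197 198 198 202 207 211 204 188 179 177 176 176
 161 114  65  71  88  93  81  84]
[187 173 151 140 179 181 182 183 185 193 203 207 203 195 194 193 193 187
 151 116 111 121 119]
```

Request:
step_arm:
  deltas: [0, 0, 0, 0, 0, 5, 0, 0, 0, 0, 0, 0, 5, 0, 0, 0, 0, 0, 0, 5.2, 0, 0, 0, 0, 0, 0, 0, 0]

```text
clock: 0.93
position: [0.1445, -0.5307, 0.2242]
orientation: [3.142, -0.006, 0.0]
force: [-0.5, -0.7, -0.6]
opening: 0.0711
finger_force: 0.0
```

Request:
step_arm:
  deltas: [17, -33, 0, 0, 0, 0, 0, 17, -33, 0, 0, 0, 0, 0, 17, -33, 0, 0, 0, 0, 0, 17, -33, 0, 0, 0, 0, 0, 17, -33, 0, 0, 0, 0, 0]

```text
clock: 1.35
position: [0.2297, -0.364, 0.2242]
orientation: [3.141, 0.006, 0.0]
force: [0.9, -0.1, -0.6]
opening: 0.0375
finger_force: 0.0
```

Request:
step_arm:
  deltas: [17, -33, 0, 0, 0, 0, 0, 17, -33, 0, 0, 0, 0, 0, 17, -33, 0, 0, 0, 0, 0, 17, -33, 0, 0, 0, 0, 0, 17, -33, 0, 0, 0, 0, 0]

```text
clock: 1.77
position: [0.3147, -0.1989, 0.2245]
orientation: [3.141, 0.006, 0.001]
force: [0.1, -0.7, -0.2]
opening: 0.0041
finger_force: 0.0
```

Request:
step_arm:
  deltas: [17, -33, 0, 0, 0, 0, 0, 17, -33, 0, 0, 0, 0, 0, 17, -33, 0, 0, 0, 0, 0, 17, -33, 0, 0, 0, 0, 0, 17, -33, 0, 0, 0, 0, 0]

```text
clock: 2.18
position: [0.3997, -0.0336, 0.2246]
orientation: [3.141, 0.006, 0.001]
force: [0.5, -1.0, 0.6]
opening: 0.0003
finger_force: 0.0
```

Request:
step_arm:
  deltas: [18, -34.6, 0, 0, 0, 0, 0, 18, -34.6, 0, 0, 0, 0, 0, 18, -34.6, 0, 0, 0, 0, 0, 18, -34.6, 0, 0, 0, 0, 0, 18, -34.6, 0, 0, 0, 0, 0]

```text
clock: 2.6
position: [0.4896, 0.1396, 0.2243]
orientation: [-3.142, -0.007, -0.001]
force: [1.1, -0.3, 0.7]
opening: 0.0005
finger_force: 0.0
```

Request:
step_arm:
  deltas: [0, 0, 30, 0, 0, 0, 0, 0, 0, 30, 0, 0, 0, 0, 0, 0, 30, 0, 0, 0, 0, 0, 0, 20, 0, 0, 0, 0, 0, 0, 0, 0, 0, 0, 0]

```text
clock: 3.02
position: [0.4872, 0.1372, 0.1105]
orientation: [3.14, 0.006, -0.01]
force: [-0.4, -0.5, -0.4]
opening: 0.0004
finger_force: 0.0
```

```bash
python3 - <<'E'
from h import *
s=get_state();print(s["position"],s["orientation"],s["force"],s["clock"])
tip=s["position"]-[0,0,.019]
a=get_image("scene");cv2.imwrite("pics/s1.png",a)
b=get_image("top");p=proj("scene",tip);print(p,proj("scene",np.array([.4908,.140,.062])))
c=cv2.resize(a[130:280,210:410],(800,600),interpolation=cv2.INTER_CUBIC);cv2.imwrite("pics/s1c.png",c)
E
```

```text
[0.48723001 0.13717874 0.11049689] [ 3.14026623  0.00569615 -0.0098291 ] [-0.44700131 -0.46786049 -0.4363686 ] 3.0167
[210.92115013 289.3418611 ] [223.0298344  286.86496379]
```

View pics/s1c.png

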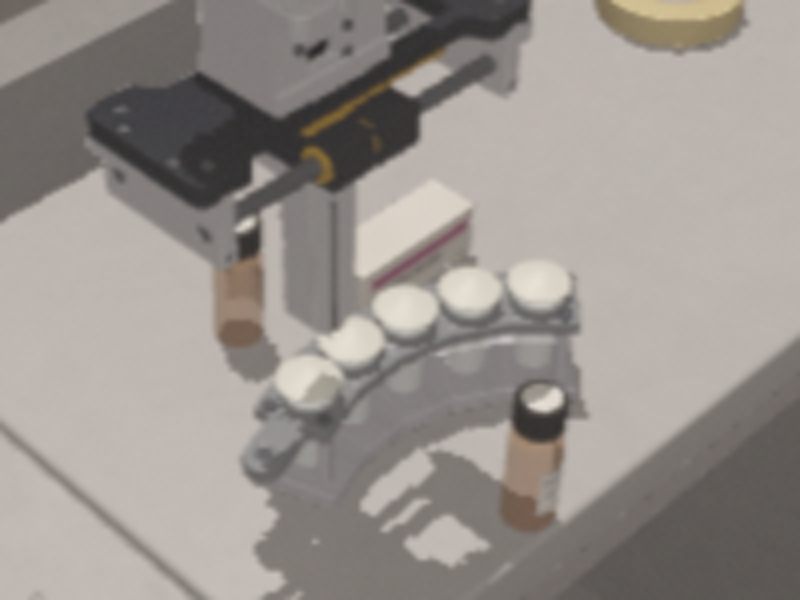

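The fingertips show at about pixel (212, 290), as their pose projects, just above and behind cap 1. I'll correct about 3 mm sideways and come down close.

Request:
step_arm:
  deltas: [1.8, -1.4, 6, 0, 0, 0, 0, 1.8, -1.4, 6, 0, 0, 0, 0, 0, 0, 6, 0, 0, 0, 0, 0, 0, 4, 0, 0, 0, 0, 0, 0, 0, 0, 0, 0, 0]

```text
clock: 3.53
position: [0.4924, 0.1402, 0.0915]
orientation: [3.141, 0.001, -0.002]
force: [-0.1, 0.6, -0.7]
opening: 0.0002
finger_force: 0.0
```

Request:
step_arm:
  deltas: [0, 0, 0, 0, 0, 0, 0, 0, 0, 0, 0, 0, 0, 0]

```text
clock: 3.7
position: [0.4928, 0.1403, 0.0925]
orientation: [-3.142, -0.001, -0.0]
force: [-0.2, -0.2, -0.3]
opening: 0.0001
finger_force: 0.0
```

Request:
step_arm:
  deltas: [-1, 0, 4, 0, 0, 0, 0, -1, 0, 4, 0, 0, 0, 0, 0, 0, 1.5, 0, 0, 0, 0, 0, 0, 1, 0, 0, 0, 0, 0, 0, 1, 0, 0, 0, 0]

```text
clock: 4.12
position: [0.4906, 0.1403, 0.0806]
orientation: [3.142, 0.001, -0.001]
force: [-0.6, 0.4, 2.3]
opening: 0.0006
finger_force: 1.0
```

Request:
step_arm:
  deltas: [0, 0, 1, 0, 0, 0, 0, 0, 0, 1, 0, 0, 0, 0]

```text
clock: 4.28
position: [0.4907, 0.1403, 0.0788]
orientation: [-3.142, -0.001, -0.0]
force: [-1.1, -0.1, 2.2]
opening: 0.0003
finger_force: 1.0
```

Contact at about 2 N, as expected, and the cap is sliding. On to the hard stop (TCP near 0.077).

Request:
step_arm:
  deltas: [0, 0, 0.8, 0, 0, 0, 0, 0, 0, 0.8, 0, 0, 0, 0, 0, 0, 0.5, 0, 0, 0, 0, 0, 0, 0, 0, 0, 0, 0]

```text
clock: 4.62
position: [0.4908, 0.1403, 0.0768]
orientation: [-3.142, -0.001, -0.0]
force: [-0.4, -0.7, 3.9]
opening: 0.0001
finger_force: 1.8
```

Request:
step_arm:
  deltas: [0, 0, 0.5, 0, 0, 0, 0, 0, 0, 0.3, 0, 0, 0, 0, 0, 0, 0, 0, 0, 0, 0]

```text
clock: 4.87
position: [0.4909, 0.1403, 0.0766]
orientation: [-3.142, -0.001, -0.001]
force: [-5.3, -1.9, 11.7]
opening: 0.0006
finger_force: 6.0
```

Cap 1 is home (hard stop at TCP 0.0766, 11.7 N). Now a low hop to cap 2.

Request:
step_arm:
  deltas: [0, 0, -4, 0, 0, 0, 0, 0, 1, -3.4, 0, 0, 0, 0, 2, 10, 0, 0, 0, 0, 0, 2, 10, 0, 0, 0, 0, 0, 2, 10, 0, 0, 0, 0, 0]

```text
clock: 5.28
position: [0.4969, 0.1081, 0.0831]
orientation: [3.142, 0.001, -0.0]
force: [0.3, -0.3, 0.0]
opening: 0.0001
finger_force: 0.0
```

Request:
step_arm:
  deltas: [0.2, 1.2, 0, 0, 0, 0, 0, 0, 0, 0, 0, 0, 0, 0]

```text
clock: 5.45
position: [0.4971, 0.1071, 0.0831]
orientation: [3.142, -0.002, -0.0]
force: [0.3, 0.4, -0.3]
opening: 0.0002
finger_force: 0.0
```

Request:
step_arm:
  deltas: [0, 0, 1.5, 0, 0, 0, 0, 0, 0, 1.5, 0, 0, 0, 0, 0, 0, 1.4, 0, 0, 0, 0, 0, 0, 1.2, 0, 0, 0, 0, 0, 0, 0.8, 0, 0, 0, 0]

```text
clock: 5.87
position: [0.497, 0.1082, 0.0767]
orientation: [3.142, 0.001, 0.0]
force: [-0.4, -1.1, 5.3]
opening: 0.0006
finger_force: 3.0
```

Request:
step_arm:
  deltas: [0, 0, 0.5, 0, 0, 0, 0, 0, 0, 0, 0, 0, 0, 0]

```text
clock: 6.03
position: [0.497, 0.1082, 0.0767]
orientation: [-3.142, -0.001, -0.0]
force: [-2.0, -0.9, 6.5]
opening: 0.0002
finger_force: 3.2
```

Request:
step_arm:
  deltas: [0, 0, 0.4, 0, 0, 0, 0, 0, 0, 0, 0, 0, 0, 0]

```text
clock: 6.2
position: [0.4971, 0.1083, 0.0766]
orientation: [-3.141, -0.001, -0.001]
force: [-3.5, -1.6, 10.4]
opening: 0.0007
finger_force: 5.2
```

Cap 2 is home. Next, cap 3.

Request:
step_arm:
  deltas: [0, 0, -4, 0, 0, 0, 0, 0, 1, -3.3, 0, 0, 0, 0, -0.9, 10, 0, 0, 0, 0, 0, -0.9, 10, 0, 0, 0, 0, 0, -0.9, 10, 0, 0, 0, 0, 0]

```text
clock: 6.62
position: [0.494, 0.076, 0.0831]
orientation: [3.142, 0.001, -0.0]
force: [-0.6, 0.4, 0.0]
opening: 0.0005
finger_force: 0.0
```

Request:
step_arm:
  deltas: [-0.1, 1.2, 0, 0, 0, 0, 0, 0, 0, 0, 0, 0, 0, 0]

```text
clock: 6.78
position: [0.4941, 0.0749, 0.0831]
orientation: [3.142, -0.002, -0.0]
force: [0.1, 0.4, -0.1]
opening: 0.0004
finger_force: 0.0
```

Request:
step_arm:
  deltas: [0, 0, 1.5, 0, 0, 0, 0, 0, 0, 1.5, 0, 0, 0, 0, 0, 0, 1.4, 0, 0, 0, 0, 0, 0, 1.2, 0, 0, 0, 0, 0, 0, 0.8, 0, 0, 0, 0]

```text
clock: 7.2
position: [0.4943, 0.076, 0.0767]
orientation: [3.141, 0.001, 0.0]
force: [0.6, -1.9, 6.1]
opening: 0.0004
finger_force: 3.0
```

Request:
step_arm:
  deltas: [0, 0, 0.5, 0, 0, 0, 0, 0, 0, 0, 0, 0, 0, 0]

```text
clock: 7.37
position: [0.4943, 0.076, 0.0767]
orientation: [-3.142, -0.001, -0.001]
force: [-0.4, -1.1, 6.8]
opening: 0.0004
finger_force: 3.2
```

Request:
step_arm:
  deltas: [0, 0, 0.4, 0, 0, 0, 0, 0, 0, 0, 0, 0, 0, 0]

```text
clock: 7.53
position: [0.4944, 0.076, 0.0766]
orientation: [-3.142, -0.001, -0.001]
force: [-2.4, -1.6, 10.9]
opening: 0.0007
finger_force: 5.2
```

```bash
python3 - <<'E'
from h import *
s=get_state();print(s["position"],s["force"])
a=get_image("top");b=cv2.imread("pics/top0.png");cv2.imwrite("pics/t2.png",a)
s1=get_image("scene");cv2.imwrite("pics/s2.png",s1)
print(search_frame("top","tongue")[:2])
x=np.hstack([b[215:285,235:355],a[215:285,235:355]]);cv2.imwrite("pics/cmp.png",cv2.resize(x,(800,233),interpolation=cv2.INTER_CUBIC))
E
```

```text
[0.4943888  0.07602126 0.0766088 ] [-2.38974257 -1.62233864 10.92082292]
[{'at': [264.4, 323.9], 'conf': 0.67}]
```

View pics/cmp.png

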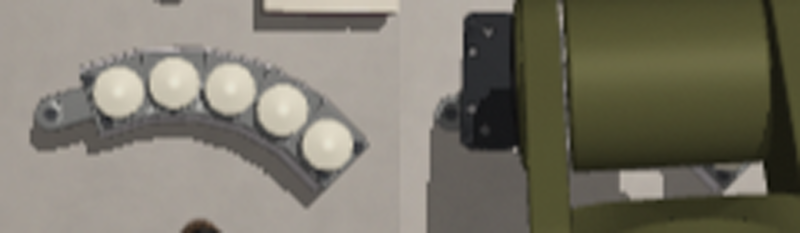

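Cap 3 is home, and the tongue hole sits in the same pixel in both pictures, so the rack hasn't moved. Next, cap 4.

Request:
step_arm:
  deltas: [0, 0, -4, 0, 0, 0, 0, -0.3, 1, -3.3, 0, 0, 0, 0, -3.5, 9.5, 0, 0, 0, 0, 0, -3.5, 9.5, 0, 0, 0, 0, 0, -3.5, 9.5, 0, 0, 0, 0, 0]

```text
clock: 8.1
position: [0.4828, 0.0454, 0.083]
orientation: [3.142, 0.001, -0.001]
force: [-0.1, 0.6, -0.0]
opening: 0.0003
finger_force: 0.0
```

Request:
step_arm:
  deltas: [-0.5, 1.2, 0, 0, 0, 0, 0, 0, 0, 0, 0, 0, 0, 0]

```text
clock: 8.27
position: [0.4826, 0.0443, 0.0832]
orientation: [-3.142, 0.001, 0.0]
force: [-0.2, 0.1, -0.4]
opening: 0.0005
finger_force: 0.0
```

Request:
step_arm:
  deltas: [0, 0, 1.5, 0, 0, 0, 0, 0, 0, 1.5, 0, 0, 0, 0, 0, 0, 1.4, 0, 0, 0, 0, 0, 0, 1.2, 0, 0, 0, 0, 0, 0, 0.8, 0, 0, 0, 0]

```text
clock: 8.68
position: [0.483, 0.0453, 0.0767]
orientation: [3.142, 0.001, 0.0]
force: [0.5, -1.1, 6.5]
opening: 0.0003
finger_force: 3.1
```

Request:
step_arm:
  deltas: [0, 0, 0.5, 0, 0, 0, 0, 0, 0, 0.4, 0, 0, 0, 0, 0, 0, 0, 0, 0, 0, 0]

```text
clock: 8.93
position: [0.4831, 0.0453, 0.0766]
orientation: [3.142, 0.001, 0.001]
force: [-3.0, -1.2, 10.5]
opening: 0.0005
finger_force: 5.4
```

Cap 4 is home. Cap 5 is at offset (-19.3, -26.5) mm.

Request:
step_arm:
  deltas: [0, 0, -4, 0, 0, 0, 0, -0.7, 1, -3.3, 0, 0, 0, 0, -6, 8.1, 0, 0, 0, 0, 0, -6, 8.1, 0, 0, 0, 0, 0, -6, 8.1, 0, 0, 0, 0, 0]

```text
clock: 9.35
position: [0.4632, 0.0191, 0.083]
orientation: [-3.142, -0.001, 0.001]
force: [-0.7, 1.1, -0.1]
opening: 0.0003
finger_force: 0.0
```

Request:
step_arm:
  deltas: [-0.6, 1.2, 0, 0, 0, 0, 0, 0, 0, 0, 0, 0, 0, 0]

```text
clock: 9.52
position: [0.4632, 0.0179, 0.0833]
orientation: [-3.142, 0.001, 0.0]
force: [0.3, -0.7, -0.1]
opening: 0.0004
finger_force: 0.0
```

Request:
step_arm:
  deltas: [0, 0, 1.5, 0, 0, 0, 0, 0, 0, 1.5, 0, 0, 0, 0, 0, 0, 1.4, 0, 0, 0, 0, 0, 0, 1.2, 0, 0, 0, 0, 0, 0, 0.8, 0, 0, 0, 0]

```text
clock: 9.93
position: [0.4638, 0.0188, 0.0767]
orientation: [3.142, 0.001, 0.0]
force: [0.3, -0.7, 6.3]
opening: 0.0008
finger_force: 3.2
```

Request:
step_arm:
  deltas: [0, 0, 0.5, 0, 0, 0, 0, 0, 0, 0.4, 0, 0, 0, 0, 0, 0, 0, 0, 0, 0, 0]

```text
clock: 10.18
position: [0.4639, 0.0188, 0.0766]
orientation: [3.142, 0.001, 0.001]
force: [-3.0, -1.4, 11.8]
opening: 0.0003
finger_force: 5.7
```

Cap 5 is home too. Lifting straight up, then clear to the right for a check.

Request:
step_arm:
  deltas: [0, 0, -4, 0, 0, 0, 0, 0, 0, -15, 0, 0, 0, 0, 0, 0, -30, 0, 0, 0, 0, 0, 0, -35, 0, 0, 0, 0, 0, 0, -35, 0, 0, 0, 0]

```text
clock: 10.6
position: [0.463, 0.0189, 0.1961]
orientation: [-3.141, -0.001, 0.002]
force: [0.3, 0.1, 0.2]
opening: 0.0006
finger_force: 0.0
```

Request:
step_arm:
  deltas: [-5, 35, -5, 0, 0, 0, 0, -5, 35, -5, 0, 0, 0, 0, -5, 35, 0, 0, 0, 0, 0, -5, 35, 0, 0, 0, 0, 0, -5, 35, 0, 0, 0, 0, 0]

```text
clock: 11.02
position: [0.4381, -0.1577, 0.2051]
orientation: [-3.141, -0.001, -0.0]
force: [0.7, 0.7, 0.5]
opening: 0.0001
finger_force: 0.0
```

Request:
step_arm:
  deltas: [-5, 35, 0, 0, 0, 0, 0, -5, 35, 0, 0, 0, 0, 0, 0, 35, 0, 0, 0, 0, 0, 0, 15, 0, 0, 0, 0, 0, 0, 0, 0, 0, 0, 0, 0]

```text
clock: 11.43
position: [0.4283, -0.2785, 0.2044]
orientation: [-3.141, 0.004, 0.001]
force: [-0.4, 0.5, -0.8]
opening: -0.0
finger_force: 0.0
```

```bash
python3 - <<'E'
from h import *
a=get_image("top");b=cv2.imread("pics/top0.png");cv2.imwrite("pics/t3.png",a)
s=get_image("scene");s0=cv2.imread("pics/scene0.png")
x=np.hstack([b[185:305,235:365],a[185:305,235:365]]);y=np.hstack([s0[170:270,255:375],s[170:270,255:375]])
x=cv2.resize(x,(780,360),interpolation=cv2.INTER_CUBIC)[:, :];y=cv2.resize(y,(576,240),interpolation=cv2.INTER_CUBIC)
c=np.zeros((600,780,3),np.uint8);c[:360]=x;c[360:,:576]=y;cv2.imwrite("pics/fin.png",c)
for im,n in((b,"before"),(a,"after")):
    m=(im[215:285,250:355].min(2)>165).astype(np.uint8);k=cv2.connectedComponentsWithStats(m)
    print(n,[(q.round(1)).tolist() for q,t in zip(k[3][1:],k[2][1:]) if 100<t[4]<220])
print(get_state()["force"],get_state()["clock"])
E
```

```text
before [[85.4, 1.0], [36.8, 24.2], [53.6, 25.8], [20.4, 26.8], [69.5, 32.3], [82.9, 42.6]]
after [[85.4, 1.0], [36.8, 24.2], [53.5, 25.8], [20.4, 26.8], [69.3, 32.3], [82.6, 42.6]]
[ 0.59978095 -0.40396144  0.11108472] 11.5333
```

View pics/fin.png

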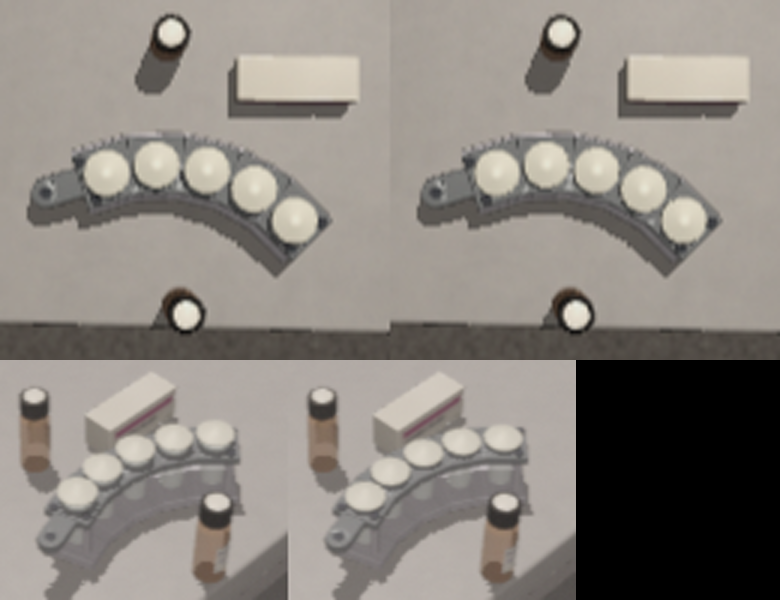

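The before/after pictures show all five caps now flush on the plate. The rack, vials and carton are in the same pixels as before, and the hand is clear.

```bash
python3 -c "
from station import close_job
print(close_job())"
```

```text
the job is handed in; nothing more can be done
None
```

All five caps were pressed home in order, from the tongue end to the square-cut end, with low hops of about 6 mm over the pressed caps (about 1 mm above the proud ones) rather than a continuous slide; the rack, vials and carton did not visibly move, the hand is clear, and the job is handed in.

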